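Turn the slicer's blade cassette the right way round

ROBOT

A 6-joint arm with a two-finger parallel gripper is mounted at the origin on a cart in front of the work surface, level with it; the furniture and walls round the work are solid. World frame = base frame: x ahead of the robot, y to its left, z up, the work surface at z = 0. Lengths are in m, angles in degrees, forces in N, time in s.
With the tool pointing down it reaches from about 0.35 to 0.875 m from the base axis. Payload 4.2 kg.
Tool frame: the origin (TCP) lies where the fingers leave the gripper's body, on its centre line; the fingertips stand 73 mm ahead of it and the grasp point (between the pads) lies 54 mm ahead of it; z points along the fingers, y is the line along which they close (so a half turn about z gives the same grasp; the last joint's range is limited). The gripper opens to 85 mm and grips with 20 to 120 N. Pads are 22 mm wide; open, the fingers measure 114 mm over their backs; the gripper's body (76 mm by 85 mm) begins 54 mm behind the grasp point. The pads swing forward as they close: fully open they stand 13 mm farther back than shut.
Start: joints at [78.759, 22.042, 0.453, 0, -68.411, -14.817], TCP at [0.275, 0.561, 0.304] pointing down, gripper open.
Joint ranges: [-179.83, 179.83], [-69.29, 118.12], [-61.27, 80.66], [-181.25, 117.63], [-171.15, -9.14], [-177.46, 177.46]. Speed limits (degrees/s): [159.86, 159.86, 180, 180, 180, 180].

INTERFACE

Orientations are given as a 3x3 rotation matrix whose columns are the frame's x, y, z axes.
In Python, from station import manip gives the robot as it stands.
- The arm moves only by the tool step_arm, never from a script. Its arguments are lists of equal length, an entry for each row: "dp": the shift along the tool's x, y, z in m, a list of three; "dr": the turn, a rotation vector about the tool's x, y, z in rad, a list of three; "grip": the opening, from 0 (shut) to 1 (fully open). A call has exactly 5 rows; each row shifts and turns the commanded pose from where the row before left it, along the tool's axes as they then stand; what a row does not reach is not made up. A row lasts 1/8 s, in which the tool goes at most 62.5 mm and 10.7 degrees, less where a joint would pass 70% of its speed; a pose out of reach is approached as far as the arm can. A call with a gripper value outside its range is refused whole. The fingers move at their own pace and stop on an object; "force" is the grip in N (left out, the last holds). Time passes only in rows, so rows that do not move let the fingers close, or fill a call up. It gives the time, the measured TCP pose, the force, the opening and the grip force at its end, in the units of the state.
- manip.read_state(): the state, without advancing time (a new reading comes with each control period).
- manip.snapshot(name): name is "side" or "top"; returns the picture (480x640x3 uint8, blue, green, red); there is no depth.
- manip.camera_info(name): a dict with "fx", "fy", "cx", "cy" (pixels), "extrinsics" (4x4, takes a point from world to camera coordinates). Camera axes: x right, y up, looking along -z (the intrinsics and any distortion apply to the point x, -y, -z); pixel columns grow to the right and rows downward; lengths in m; the calibration is good to about 2 mm. A picture is of the moment at which its call begins. camera_info takes no time and is no camera call.
- manip.hand_in(): hands the job in; it is judged then, once.
The state is a dict: "t": time; "joint_pos": joint angles; "joint_velocities": joint speeds; "tau": joint torques, N m; "tool_pos": TCP position; "tcp_rot": TCP orientation; "force": force on the tool from outside, world axes, zero at the start; "torque": the same for the moment, N m; "opening": opening from 0.0 (shut) to 1.0 (fully open); "grip_force": force on a finger pad.
Only numpy, scipy, OpenCV 4.12 (cv2) and the standard library are available. Lean on these libraries where they do the work, as an engineer would, in place of code of your own. Each camera call takes 0.05 s, during which the arm holds its last target. There are 200 camera calls.

TASK

This hand slicer came in with its blade cassette fitted back to front, so the cutting edge faces down the slope. Slide the catch off the cassette, lift the cassette clear of the slicer, turn it half round so that the cutting edge faces up the slope towards the handle, seat it fully home again and slide the catch fully back over it. Leave the peeler, the egg cup and the kitchen timer where they are.

Things in the scene. Friction and masses are not known exactly. Their poses are not given: they have to be found in the camera images.
- slicer: Fixed deck of a hand slicer (mandoline), 60 x 300 mm: black rails, steel plates, wire leg. It slopes 28 deg (0.49 rad) from its handle end, at the robot's left, down to its low end at the right. Origin: centre of the cassette's pocket at the level of the steel plates, 72 mm above the worktop. x up the slope to the handle, y across, roughly towards the robot, z square out of the deck. 
- pocket (a point): Same point as the slicer's origin. Pocket: x -28 to +28 mm (ends bevelled, opening to +-31 at the top); there both rails (|y| 22 to 30) are cut down from z +2 to z -6 mm, and between them it is open right through, 44 mm wide. The steel plates either side stand level with the cassette's top or 1 mm lower. The cassette moves in and out along the slicer's z. Rails and cassette are slippery plastic.
- cassette: Loose grey blade cassette, under 100 g, 52 mm (x) by 60 mm (y). Origin: centre of its top; seated, it lies at the slicer's origin. x: the way the blade's edge faces; z out of its top. It starts back to front, x down the slope. Flanges (z -6 to +0.5) rest in the rails' cut-downs, 2 mm play at each end; keels down to z -10 go between the rails, 2 mm play a side. Free once raised 13 mm.
- ear_left (a point): Finger grip of the cassette: middle of the top of the upright ear at its +y side (cassette frame x 0, y +26, z +16 mm). Each ear is 26 mm long in x, 8 mm thick and stands 14 mm above the rail tops. Grip both ears together across y, 60 mm over their outer faces, fingertips at z +3 to +6 mm (rail tops are at z +2).
- ear_right (a point): The same on the cassette's other, -y side (cassette frame x 0, y -26, z +16 mm).
- blade_edge (a point): Middle of the steel blade's cutting edge, 6 mm from the cassette's origin along its x, at its top face; an open slot 14 mm wide lies in front of the edge. Turned rightly it lies 6 mm up the slope from the slicer's origin; at the start 6 mm down the slope.
- catch (a joint): Sliding catch on top of the near rail (slicer y +26 mm), just below the cassette. 0 = shut: its steel tongue reaches 6 mm over the end of the cassette's flange, under 2 mm above it. It slides down the slope (slicer -x) to open; 0.014 m = fully open, at a stop, 8 mm clear of the flange. About 1.2 N of friction; it stays where it is left.
- catch_tab (a point): Middle of the top of the catch's black thumb tab: 20 mm long up the slope, 9 mm wide across, 14 mm high on the catch's 4 mm steel plate. Shut, it lies at x -42, y +26, z +20 mm in the slicer's frame and moves to x -56 when open. Fingers can pinch it across y, with their tips down to 12 mm below its top.
- peeler: Peeler with a pale flat handle, 171 mm long, lying at the robot's left, before the bread bin. Bystander. Origin: middle of its underside; y lengthwise.
- egg_cup: White egg cup, 49 mm across, 57 mm high, standing at the robot's right. Bystander. Origin: centre of its foot.
- kitchen_timer: Kitchen timer with a red dial, 65 mm across, 53 mm high, standing behind the slicer. Bystander. Origin: centre of its underside.

How it is judged (in metres and radians):
On the way, in this order (a step that is already met when the one before it is completed fails the run):
1. the catch has been slid off the cassette (value of joint catch above 0.01 m), for 0.1 s.
2. the cassette has been lifted clear of the slicer's pocket (z of cassette in the frame of slicer above 0.016 m), for 0.1 s.
3. the cassette is home in its pocket with the cutting edge facing up the slope (x of cassette in the frame of slicer between -0.0035 and 0.0035 m and y of cassette in the frame of slicer between -0.0035 and 0.0035 m and z of cassette in the frame of slicer between -0.002 and 0.002 m and angle between the x axis of cassette and the x axis of slicer, either way round below 0.1 rad and angle between the z axis of cassette and the z axis of slicer, either way round below 0.07 rad and x of blade_edge in the frame of slicer above 0.002 m), for 0.2 s.
At the end, for the whole second after the job is handed in: The cassette lies in the slicer's pocket, turned so that the cutting edge faces up the slope: its origin within 3.5 mm of the slicer's origin along x and y and within 2 mm along z, its axes within 0.10 rad (x) and 0.07 rad (z) of the slicer's, at rest; the catch is shut to within 3 mm (all of step 3 and linear speed of cassette below 0.02 m/s and angular speed of cassette below 0.2 rad/s and value of joint catch below 0.003 m); the robot touches nothing.
It fails at once if the peeler is shifted by more than 30 mm or tipped over (distance of peeler from where it was at the start of the episode above 0.03 m or angle between peeler's own z axis and vertical above 0.5 rad).
It fails at once if the egg cup is shifted by more than 30 mm or tipped over (distance of egg_cup from where it was at the start of the episode above 0.03 m or angle between egg_cup's own z axis and vertical above 0.5 rad).
It fails at once if the kitchen timer is shifted by more than 30 mm or tipped over (distance of kitchen_timer from where it was at the start of the episode above 0.03 m or angle between kitchen_timer's own z axis and vertical above 0.5 rad).
It also fails if it takes over 72 s, if anything falls off the work surface, if the arm or the gripper's body presses on something with over 40 N, if the wrist force passes 120 N, or if a joint passes its speed limit or range.

## Working session

There is one attempt and no reset: what is moved stays moved. The work goes in short steps, Python scripts to look and compute and a tool call to move; the robot and the scene stay as the last step left them, time stands still between calls to the robot, and variables do not carry over. Pictures are saved under pics/ and viewed, at most 10 in all, crops included, and the job is handed in when it is done.

Besides the shell and the picture viewer there is one more tool, called in YAML: its name, and indented under it one key for each argument. step_arm: Moves the arm, as the interface text tells. Its arguments: {"type":"object","properties":{"dp":{"type":"array","items":{"type":"array","items":{"type":"number"}}},"dr":{"type":"array","items":{"type":"array","items":{"type":"number"}}},"grip":{"type":"array","items":{"type":"number"}},"force":{"type":"number"}},"required":["dp","dr","grip"]}

```bash
mkdir -p pics; ls
python3 - <<'E'
from station import manip
import cv2,numpy as np
np.set_printoptions(precision=4,suppress=True)
for n in("side","top"):
    cv2.imwrite(f"pics/{n}0.png",manip.snapshot(n)); c=manip.camera_info(n); print(n,c)
s=manip.read_state(); print(s)
E
```

```text
pics
side {'fx': 489.06767090470277, 'fy': 489.06767090470277, 'cx': 326.91515610732364, 'cy': 239.6286520825478, 'extrinsics': array([[ 0.7674, -0.6411,  0.0116, -0.4721],
       [ 0.5351,  0.6502,  0.5393, -0.2767],
       [-0.3533, -0.4076,  0.842 , -1.0814],
       [ 0.    ,  0.    ,  0.    ,  1.    ]])}
top {'fx': 561.0627724883475, 'fy': 561.0627724883475, 'cx': 321.9877623835866, 'cy': 242.02877416657643, 'extrinsics': array([[ 0.011 , -0.9997, -0.024 , -0.0594],
       [ 0.9839,  0.0065,  0.1787, -0.5652],
       [-0.1785, -0.0255,  0.9836, -1.2865],
       [ 0.    ,  0.    ,  0.    ,  1.    ]])}
{'t': 0.1, 'joint_pos': array([ 78.7593,  22.0851,   0.3863,  -0.0257, -68.4091, -14.8164]), 'joint_velocities': array([-0.0131, -0.0789,  0.2138,  0.0642,  0.0056,  0.011 ]), 'tau': array([ -0.0005, -39.3321,  18.8928,   4.1979,  -0.0026,   0.    ]), 'tool_pos': array([0.2744, 0.5611, 0.3029]), 'tcp_rot': array([[ 0.8983, -0.4394, -0.0008],
       [-0.4394, -0.8983, -0.0018],
       [ 0.0001,  0.0019, -1.    ]]), 'force': array([-0.2359, -0.3913, -0.1342]), 'torque': array([-0.0011, -0.0138, -0.0497]), 'grip_force': 0.0, 'opening': 0.9974991463299862}
```

View pics/side0.png

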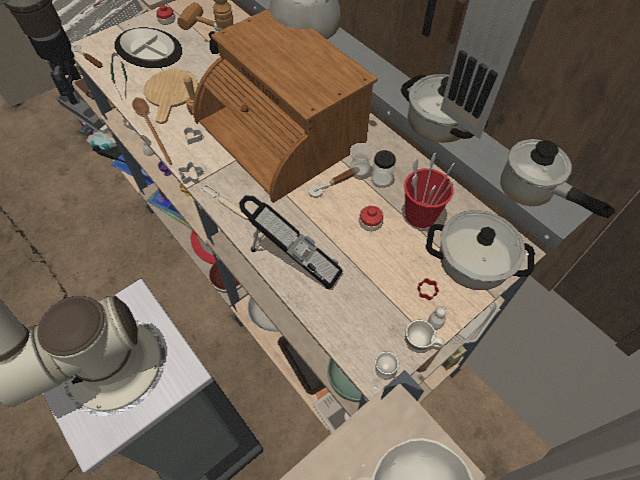

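View pics/top0.png

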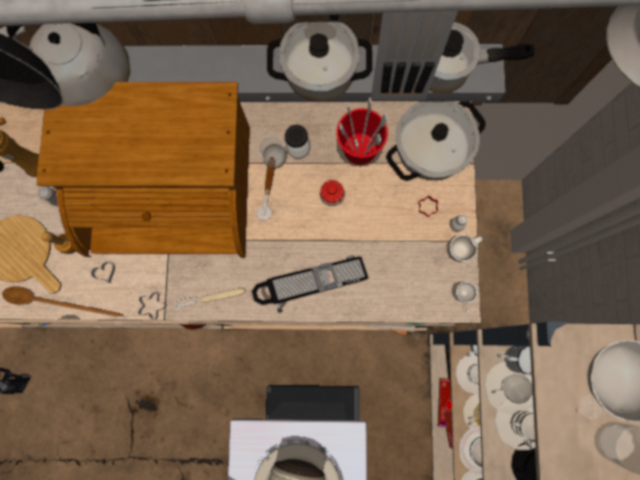

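The slicer shows at side (295,243) and top (312,281), with the handle at its left; the arm is clear of it. Enlarged crops next.

Run:
```python
import cv2,numpy as np
a=cv2.imread("pics/side0.png")[185:295,230:350];b=cv2.imread("pics/top0.png")[240:320,245:375]
a=cv2.resize(a,None,fx=6,fy=6,interpolation=cv2.INTER_CUBIC)[:600];b=cv2.resize(b,None,fx=6,fy=6,interpolation=cv2.INTER_CUBIC)
cv2.imwrite("pics/sc.png",a[:, :720]);cv2.imwrite("pics/tc.png",b)
```

```text
(no output)
```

View pics/sc.png

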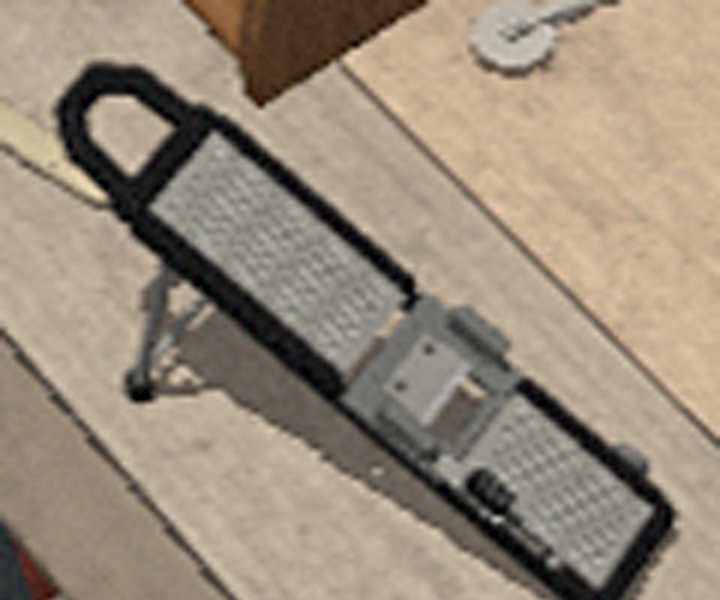

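View pics/tc.png

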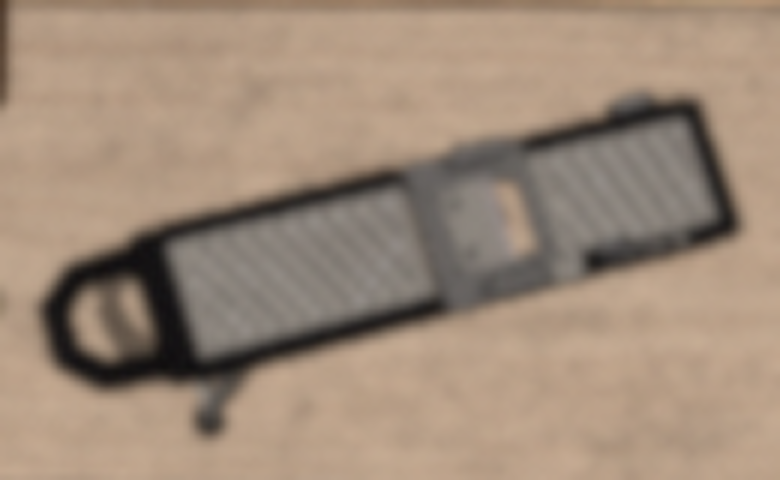

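Side crop: far ear top ≈ (482,322), near ear ≈ (410,435), tab ≈ (490,485) in crop pixels. Top crop: ears ≈ (490,152) and (510,285), cassette corners ≈ (408,170), (462,308) and (527,140). The blade slot faces down the slope. Now I fit the pose to these.

```bash
cat > h.py <<'E'
import numpy as np,cv2
from scipy.optimize import least_squares
from scipy.spatial.transform import Rotation as R
from station import manip
np.set_printoptions(precision=4,suppress=True)
def proj(n,P):
    c=manip.camera_info(n);E=c["extrinsics"];q=np.atleast_2d(P)@E[:3,:3].T+E[:3,3]
    return np.c_[c["cx"]+c["fx"]*q[:,0]/-q[:,2],c["cy"]-c["fy"]*q[:,1]/-q[:,2]]
def pose(x,y,yaw,z=.072,s=np.radians(28)):
    # yaw: heading of slope-up direction from world +y
    h=np.array([-np.sin(yaw),np.cos(yaw),0]);X=h*np.cos(s)+np.array([0,0,np.sin(s)])
    Z=-h*np.sin(s)+np.array([0,0,np.cos(s)]);return np.array([x,y,z]),np.c_[X,np.cross(Z,X),Z]
E
cat > fit.py <<'E'
from h import *
S=[((0,-26,16),(482,322)),((0,26,16),(410,432)),((-42,26,20),(490,482)),((31,-30,2),(413,288))]
T=[((0,-26,16),(490,152)),((0,26,16),(510,285)),((26,-30,.5),(408,170)),((26,30,.5),(462,308)),((-26,-30,.5),(527,142))]
E0=dict(S=[(672,512),(598,600)],T=[(697,103),(738,230)])
us=lambda p:np.array(p)/6+[230,185]-.4; ut=lambda p:np.array(p)/6+[245,240]-.4
def res(v,full=False):
    o,A=pose(v[0],v[1],v[2],v[3],v[4]); L=v[5]
    r=[]
    for n,D,u in(("side",S,us),("top",T,ut)):
        D=D+[((L*1e3,-30,2),E0["S" if n=="side" else "T"][0]),((L*1e3,30,2),E0["S" if n=="side" else "T"][1])]
        r.append(proj(n,o+np.array([d[0] for d in D])/1e3@A.T)-u([d[1] for d in D]))
    r=np.vstack(r)
    return r if full else np.r_[r.ravel(),(v[3]-.072)/.001,(v[4]-np.radians(28))/.003]
f=least_squares(res,[.5,-.05,.2,.072,.488,-.12],loss="soft_l1")
print(f.x,f.cost);print(res(f.x,True))
v=f.x;o,A=pose(v[0],v[1],v[2]);
def quad(x0,x1,y0,y1,z):return [(x0,y0,z),(x1,y0,z),(x1,y1,z),(x0,y1,z)]
Q=[quad(-26,26,-30,30,.5),quad(-13,13,22,30,16),quad(-13,13,-30,-22,16),quad(-52,-32,21.5,30.5,20),quad(v[5]*1e3,31,-30,30,2),quad(28,31,-30,30,2)]
ims=[]
for n,(cx,cy,w,h) in(("side",(265,225,80,75)),("top",(300,250,80,75))):
    k=5;im=cv2.resize(cv2.imread(f"pics/{n}0.png")[cy:cy+h,cx:cx+w],None,fx=k,fy=k,interpolation=cv2.INTER_CUBIC)
    for q in Q:
        p=(proj(n,o+np.array(q)/1e3@A.T)-[cx,cy]+.5)*k
        cv2.polylines(im,[np.round(p*16).astype(int)],True,(0,0,255),1,cv2.LINE_AA,4)
    ims.append(im)
cv2.imwrite("pics/ov.png",np.hstack(ims))
E
python3 fit.py
```

```text
[ 0.4791 -0.0658  0.3277  0.0721  0.4886 -0.1076] 11.787030732516294
[[-0.4188  1.8885]
 [-0.4227 -0.4219]
 [ 0.5147  2.3556]
 [-0.0126 -0.427 ]
 [-0.1097 -0.9786]
 [-0.5383  3.1054]
 [-0.5507 -0.2165]
 [ 3.2342 -0.9596]
 [ 0.1102 -0.6655]
 [-0.7828  1.0803]
 [-0.7128 -0.7039]
 [-0.3718 -1.4025]
 [ 0.8914  0.8995]]
```

View pics/ov.png

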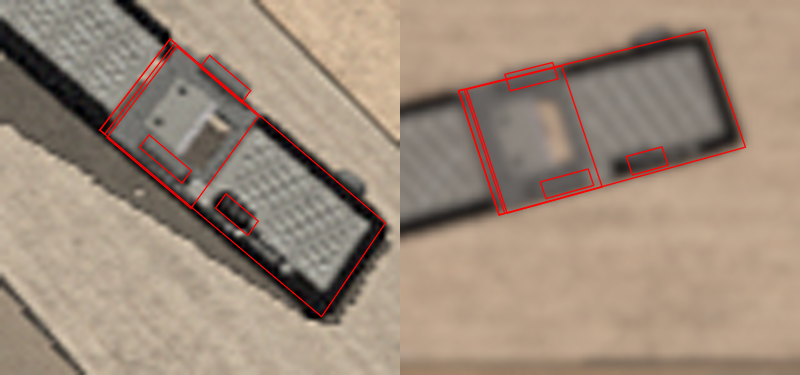

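The overlay matches the ears, tab and cassette to about 1 px (2 mm). I'll refine the yaw using the long far-rail edges, then check reachability of the planned poses.

```bash
cat >> fit.py <<'E'
def edge(n,v,xs,ys=-30):
    g=cv2.GaussianBlur(cv2.cvtColor(cv2.imread(f"pics/{n}0.png"),cv2.COLOR_BGR2GRAY).astype(np.float32),(0,0),.7)
    o,A=pose(*v[:5]);out=[]
    for x in xs:
        a,b=proj(n,o+np.array([[x,ys,2],[x,ys*1.3,2]])/1e3@A.T);d=(b-a)/np.linalg.norm(b-a)
        t=np.arange(-4,4.01,.1);p=(a+t[:,None]*d).astype(np.float32)
        gr=np.gradient(cv2.remap(g,p[:,:1].copy(),p[:,1:].copy(),cv2.INTER_LINEAR).ravel())
        out.append(t[gr.argmax()])
    return np.array(out)
xs=list(range(-100,-30,8))+list(range(36,130,8))
for n in("side","top"):print(n,edge(n,v,xs))
print("top near",edge("top",v,xs,30))
E
python3 fit.py|tail -12
```

```text
[ 3.2342 -0.9596]
 [ 0.1102 -0.6655]
 [-0.7828  1.0803]
 [-0.7128 -0.7039]
 [-0.3718 -1.4025]
 [ 0.8914  0.8995]]
side [1.  0.7 1.2 1.  0.8 0.9 0.8 0.5 1.2 1.1 1.  0.7 1.2 1.3 1.3 1.1 1.5 1.2
 1.4 1.2 1.3]
top [-0.1  0.   0.5  1.9  1.6 -0.1  0.6  0.4 -0.4  0.5  0.2  0.3  0.6  0.3
  0.2  1.4  1.   0.8  0.   0.6  0.4]
top near [-0.4 -0.5  0.9  0.2  0.3  0.3  0.  -0.8  0.2 -0.3 -0.6 -0.7 -0.5 -0.5
 -0.9 -0.9 -0.8 -0.3 -0.1 -0.2  3. ]
```

```bash
cat >> h.py <<'E'
yaw=.324
o0,A=pose(.4791,-.0658,yaw)
o0=o0-.0012*A[:,1]
FL=np.diag([-1.,1,-1])   # tool in slicer frame: y=Y, x=-X, z=-Z
FL2=np.diag([1.,-1,-1])
def w(p):return o0+A@(np.array(p)/1e3)
def rel():
    s=manip.read_state();p=(A.T@(s["tool_pos"]-o0))*1e3
    print("t",s["t"],"TCP slicer mm",p,"rel rot deg",np.degrees(R.from_matrix((A@FL).T@s["tcp_rot"]).as_rotvec()),"F slicer",A.T@s["force"],"op",s["opening"],"gf",s["grip_force"],"q",s["joint_pos"]);return s
def plan(p,F=FL,n=5,s=None,frac=1.):
    s=s or manip.read_state();P=s["tool_pos"];M=s["tcp_rot"]
    rv=R.from_matrix(M.T@A@F).as_rotvec();d=w(p)-P
    print("dist",np.linalg.norm(d)/n,"deg/row",np.degrees(np.linalg.norm(rv))/n)
    st=R.from_rotvec(rv/n).as_matrix()
    for i in range(n):
        print(np.round(M.T@d/n,4).tolist(),np.round(rv/n,4).tolist());M=M@st
E
python3 -c "
from h import *
rel();print(o0,w([-42,26,20]),w([-42,26,180]));plan([-42,26,180],n=15)"
```

```text
t 0.1 TCP slicer mm [ 690.7232   -4.2984 -105.7147] rel rot deg [-11.1822  26.5579 -44.4204] F slicer [-0.3242  0.3482  0.0203] op 0.9974991463299862 gf 0.0 q [ 78.7593  22.0851   0.3863  -0.0257 -68.4091 -14.8164]
[ 0.4802 -0.0654  0.072 ] [ 0.4704 -0.1178  0.0699] [ 0.4943 -0.189   0.2112]
dist 0.05246942678703299 deg/row 3.5298933129658416
[0.0351, 0.0385, 0.0062] [0.013, -0.0309, 0.0517]
[0.0373, 0.0367, 0.0046] [0.013, -0.0309, 0.0517]
[0.0392, 0.0347, 0.0029] [0.013, -0.0309, 0.0517]
[0.041, 0.0327, 0.0013] [0.013, -0.0309, 0.0517]
[0.0427, 0.0305, -0.0004] [0.013, -0.0309, 0.0517]
[0.0441, 0.0283, -0.0022] [0.013, -0.0309, 0.0517]
[0.0455, 0.0259, -0.0039] [0.013, -0.0309, 0.0517]
[0.0466, 0.0235, -0.0057] [0.013, -0.0309, 0.0517]
[0.0475, 0.021, -0.0074] [0.013, -0.0309, 0.0517]
[0.0483, 0.0184, -0.0091] [0.013, -0.0309, 0.0517]
[0.0489, 0.0157, -0.0109] [0.013, -0.0309, 0.0517]
[0.0492, 0.013, -0.0126] [0.013, -0.0309, 0.0517]
[0.0494, 0.0103, -0.0142] [0.013, -0.0309, 0.0517]
[0.0494, 0.0076, -0.0159] [0.013, -0.0309, 0.0517]
[0.0492, 0.0048, -0.0175] [0.013, -0.0309, 0.0517]
```

step_arm:
  dp:
    - [0.035,0.0385,-0.006]
    - [0.037,0.0365,-0.007]
    - [0.039,0.0345,-0.009]
    - [0.041,0.0325,-0.011]
    - [0.0425,0.0305,-0.012]
  dr:
    - [0.013,-0.031,0.052]
    - [0.013,-0.031,0.052]
    - [0.013,-0.031,0.052]
    - [0.013,-0.031,0.052]
    - [0.013,-0.031,0.052]
  grip: [0.4,0.4,0.4,0.4,0.4]
  force: 30

```text
t: 0.72
tool_pos: [0.3497, 0.3074, 0.3323]
tcp_rot: [[0.746, -0.659, -0.093], [-0.645, -0.751, 0.139], [-0.162, -0.044, -0.986]]
force: [0.5, -0.6, 0.1]
opening: 0.399
grip_force: 0.0
```

step_arm:
  dp:
    - [0.044,0.028,-0.002]
    - [0.0455,0.026,-0.004]
    - [0.0465,0.0235,-0.006]
    - [0.0475,0.021,-0.007]
    - [0.048,0.018,-0.009]
  dr:
    - [0.013,-0.031,0.052]
    - [0.013,-0.031,0.052]
    - [0.013,-0.031,0.052]
    - [0.013,-0.031,0.052]
    - [0.013,-0.031,0.052]
  grip: [0.4,0.4,0.4,0.4,0.4]

```text
t: 1.35
tool_pos: [0.4225, 0.0582, 0.301]
tcp_rot: [[0.532, -0.834, -0.144], [-0.782, -0.549, 0.294], [-0.324, -0.044, -0.945]]
force: [0.7, 0.4, -0.8]
opening: 0.397
grip_force: 0.0
```

```bash
python3 -c "
from h import *
s=rel();print(s['tool_pos']);plan([-42,26,160],n=6)"
```

```text
t 1.35 TCP slicer mm [227.1598  15.3566 138.5255] rel rot deg [ -3.5919   8.6701 -14.584 ] F slicer [-0.2146 -0.74   -0.7399] op 0.39659489067942894 gf 0.0 q [ 18.2621   5.9856 -16.0376 -19.9751 -71.7472  22.4623]
[0.4225 0.0582 0.301 ]
dist 0.04503746482025492 deg/row 2.890427465704644
[0.043, 0.013, 0.0036] [0.0104, -0.0252, 0.0424]
[0.0436, 0.0112, 0.0024] [0.0104, -0.0252, 0.0424]
[0.044, 0.0094, 0.0012] [0.0104, -0.0252, 0.0424]
[0.0444, 0.0075, -0.0] [0.0104, -0.0252, 0.0424]
[0.0447, 0.0056, -0.0012] [0.0104, -0.0252, 0.0424]
[0.0448, 0.0037, -0.0024] [0.0104, -0.0252, 0.0424]
```

step_arm:
  dp:
    - [0.05,0.015,0.003]
    - [0.0505,0.013,0.002]
    - [0.051,0.01,0.001]
    - [0.051,0.008,0]
    - [0.051,0.005,-0.002]
  dr:
    - [0.0125,-0.03,0.051]
    - [0.0125,-0.03,0.051]
    - [0.0125,-0.03,0.051]
    - [0.0125,-0.03,0.051]
    - [0.0125,-0.03,0.051]
  grip: [0.4,0.4,0.4,0.4,0.4]

```text
t: 1.98
tool_pos: [0.4879, -0.1708, 0.1975]
tcp_rot: [[0.28, -0.948, -0.15], [-0.838, -0.318, 0.444], [-0.468, 0.001, -0.883]]
force: [2.0, 1.2, -0.9]
opening: 0.396
grip_force: 0.0
```

step_arm:
  dp:
    - [0,0,0.01]
    - [0,0,0.015]
    - [0,0,0]
    - [0,0,0]
    - [0,0,0]
  dr:
    - [0,0,0]
    - [0,0,0]
    - [0,0,0]
    - [0,0,0]
    - [0,0,0]
  grip: [0.4,0.4,0.4,0.4,0.4]

```text
t: 2.6
tool_pos: [0.4843, -0.1577, 0.1774]
tcp_rot: [[0.284, -0.947, -0.148], [-0.838, -0.321, 0.442], [-0.466, -0.001, -0.885]]
force: [0.4, 0.2, 0.4]
opening: 0.402
grip_force: 0.0
```

```bash
python3 -c "
from h import *
s=rel();plan([-42,26,110],n=3)
ims=[]
for n in('side','top'):
    im=manip.snapshot(n);c=np.round(proj(n,w([-30,10,30]))[0]).astype(int)
    ims.append(cv2.resize(im[c[1]-50:c[1]+50,c[0]-40:c[0]+40],None,fx=5,fy=5,interpolation=cv2.INTER_CUBIC))
    print(n,c)
cv2.imwrite('pics/a1.png',np.hstack(ims))"
```

```text
t 2.6 TCP slicer mm [-28.8784  25.4904 134.7342] rel rot deg [ 0.0046  0.2141 -0.169 ] F slicer [ 0.2247 -0.4053  0.3274] op 0.40184425822428665 gf 0.0 q [-11.893   26.0012  -8.0185 -24.909  -72.5918  41.6875]
dist 0.00933463577636717 deg/row 0.09093450127726356
[0.0043, 0.0002, 0.0083] [-0.0, -0.0012, 0.001]
[0.0044, 0.0002, 0.0083] [-0.0, -0.0012, 0.001]
[0.0044, 0.0002, 0.0083] [-0.0, -0.0012, 0.001]
side [313 258]
top [344 275]
```

View pics/a1.png

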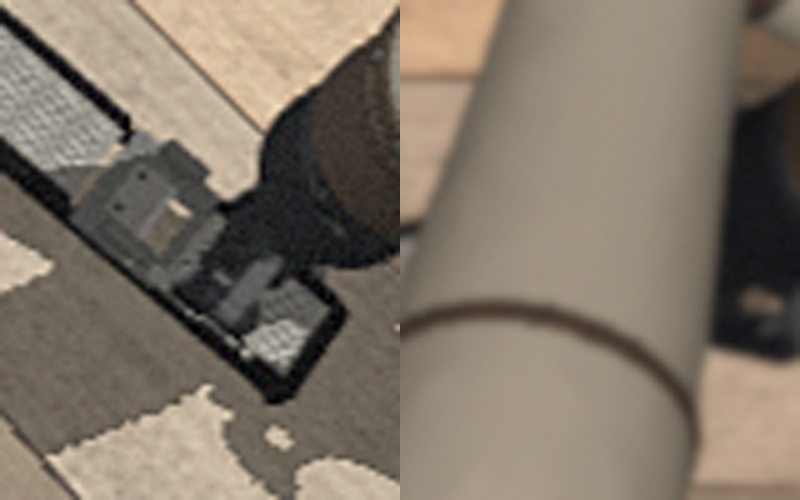

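The side view shows the fingers above the tab, near crop (230,290), with no contact; the top view is blocked by the arm. I'm going down on the tab.

step_arm:
  dp:
    - [0.0065,0.0005,0.0125]
    - [0.0065,0,0.0125]
    - [0,0,0.0125]
    - [0,0,0.0125]
    - [0,0,0]
  dr:
    - [0,-0.004,0.003]
    - [0,0,0]
    - [0,0,0]
    - [0,0,0]
    - [0,0,0]
  grip: [0.4,0.4,0.4,0.4,0.4]

```text
t: 3.32
tool_pos: [0.479, -0.1464, 0.1252]
tcp_rot: [[0.278, -0.948, -0.153], [-0.837, -0.317, 0.447], [-0.472, 0.004, -0.882]]
force: [0.2, -0.0, -0.1]
opening: 0.402
grip_force: 0.0
```

```bash
python3 -c "
from h import *
s=rel();plan([-42,26,84],n=1)"
```

```text
t 3.325 TCP slicer mm [-42.4789  26.9983  82.7839] rel rot deg [-0.1657 -0.1643  0.1525] F slicer [-0.0817 -0.1567 -0.0302] op 0.40220561284970396 gf 0.0 q [-11.1356  29.4645 -11.2133 -26.4112 -66.7108  43.9211]
dist 0.0016446574008396541 deg/row 0.278761234355357
[-0.0005, -0.001, -0.0012] [0.0029, 0.0029, -0.0027]
```

Now close gently.

step_arm:
  dp:
    - [0,-0.001,-0.001]
    - [0,0,0]
    - [0,0,0]
    - [0,0,0]
    - [0,0,0]
  dr:
    - [0,0,0]
    - [0,0,0]
    - [0,0,0]
    - [0,0,0]
    - [0,0,0]
  grip: [0.25,0.1,0,0,0]
  force: 20

```text
t: 3.95
tool_pos: [0.4809, -0.1475, 0.1277]
tcp_rot: [[0.28, -0.948, -0.15], [-0.837, -0.317, 0.446], [-0.47, 0.001, -0.883]]
force: [-1.1, -1.4, 4.3]
opening: 0.091
grip_force: 20.9
```

```bash
python3 -c "
from h import *
s=rel();cv2.imwrite('pics/b.png',cv2.resize(manip.snapshot('side')[210:300,270:350],None,fx=6,fy=6,interpolation=cv2.INTER_CUBIC))"
```

```text
t 3.95 TCP slicer mm [-42.7272  25.4574  85.8271] rel rot deg [-0.0126 -0.0389  0.0858] F slicer [1.1599 1.4707 4.2644] op 0.09106052956573979 gf 20.86264193058014 q [-11.186   29.343  -10.9058 -26.3289 -66.915   43.8247]
```

step_arm:
  dp:
    - [0.004,0,0]
    - [0.004,0,0]
    - [0.004,0,0]
    - [0.003,0,0]
    - [0,0,0]
  dr:
    - [0,0,0]
    - [0,0,0]
    - [0,0,0]
    - [0,0,0]
    - [0,0,0]
  grip: [0,0,0,0,0]

```text
t: 4.62
tool_pos: [0.4849, -0.1593, 0.1211]
tcp_rot: [[0.279, -0.948, -0.151], [-0.836, -0.317, 0.448], [-0.472, 0.001, -0.881]]
force: [-0.4, 1.0, 7.7]
opening: 0.096
grip_force: 21.1
```

```bash
python3 -c "
from h import *
s=rel()"
```

```text
t 4.625 TCP slicer mm [-56.8138  25.4635  85.7714] rel rot deg [-0.0435 -0.1863  0.0844] F slicer [4.6039 0.0793 6.3036] op 0.09615841040614033 gf 21.077384054660797 q [-12.2941  30.5794  -9.9463 -26.0744 -67.1643  44.8167]
```

step_arm:
  dp:
    - [0,0,0]
    - [0,0,0]
    - [0,0,0]
    - [0,0,-0.02]
    - [0,0,-0.025]
  dr:
    - [0,0,0]
    - [0,0,0]
    - [0,0,0]
    - [0,0,0]
    - [0,0,0]
  grip: [0.3,0.4,0.4,0.6,1]

```text
t: 5.25
tool_pos: [0.4914, -0.1797, 0.1595]
tcp_rot: [[0.278, -0.948, -0.152], [-0.837, -0.317, 0.446], [-0.472, 0.003, -0.882]]
force: [0.6, -0.7, 0.4]
opening: 0.793
grip_force: 0.0
```

step_arm:
  dp:
    - [-0.015,-0.0085,0]
    - [-0.021,-0.0085,0]
    - [-0.021,-0.0085,0]
    - [0,0,0]
    - [0,0,0]
  dr:
    - [0,0,0]
    - [0,0,0]
    - [0,0,0]
    - [0,0,0]
    - [0,0,0]
  grip: [1,1,1,1,1]

```text
t: 5.88
tool_pos: [0.4998, -0.1233, 0.1865]
tcp_rot: [[0.28, -0.948, -0.151], [-0.837, -0.318, 0.446], [-0.471, 0.002, -0.882]]
force: [-0.2, 0.3, -0.2]
opening: 0.999
grip_force: 0.0
```

```bash
python3 -c "
from h import *
s=rel();plan([0,0,82],n=3)"
```

```text
t 5.875 TCP slicer mm [ -0.2562  -0.1244 129.773 ] rel rot deg [-0.0893 -0.0848  0.0722] F slicer [ 0.2298  0.1203 -0.3591] op 0.9993980638118932 gf 0.0 q [ -8.3658  25.4365  -7.0607 -25.9927 -72.9626  38.0259]
dist 0.015924611982009163 deg/row 0.0475844997620898
[-0.0001, 0.0, 0.0159] [0.0005, 0.0005, -0.0004]
[-0.0001, 0.0, 0.0159] [0.0005, 0.0005, -0.0004]
[-0.0001, 0.0, 0.0159] [0.0005, 0.0005, -0.0004]
```

step_arm:
  dp:
    - [0,0,0.018]
    - [0,0,0.02]
    - [0,0,0.02]
    - [0,0,0]
    - [0,0,0]
  dr:
    - [0,0,0]
    - [0,0,0]
    - [0,0,0]
    - [0,0,0]
    - [0,0,0]
  grip: [1,1,1,1,0.85]

```text
t: 6.5
tool_pos: [0.4916, -0.0987, 0.1357]
tcp_rot: [[0.279, -0.948, -0.15], [-0.837, -0.317, 0.446], [-0.47, 0.001, -0.883]]
force: [-0.6, -0.4, -0.9]
opening: 0.85
grip_force: 0.0
```

```bash
python3 -c "
from h import *
s=rel()
cv2.imwrite('pics/c.png',cv2.resize(manip.snapshot('side')[205:285,265:345],None,fx=7,fy=7,interpolation=cv2.INTER_CUBIC))"
```

```text
t 6.5 TCP slicer mm [-1.1419 -0.2199 72.7013] rel rot deg [-0.0238 -0.0432  0.1182] F slicer [-0.5847  0.7301 -0.7292] op 0.8499650034021181 gf 0.0 q [ -6.1752  27.9697 -11.3801 -27.8597 -65.9723  39.6056]
```

View pics/c.png

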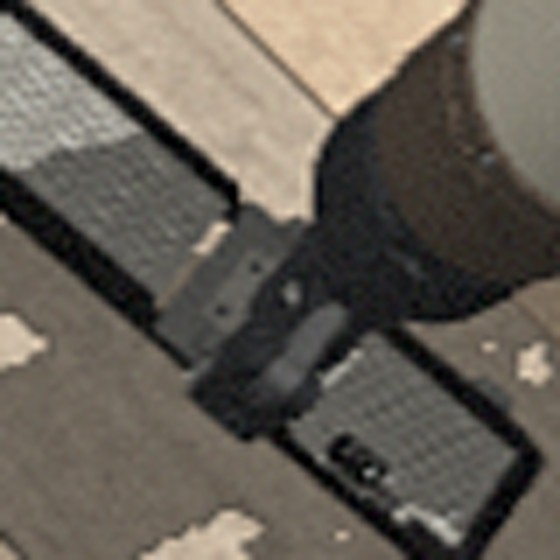

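The near finger is at (230,400), outside the near ear, and the catch tab has moved down to (355,455). Closing on the ears.

step_arm:
  dp:
    - [-0.001,0,0.0015]
    - [0,0,0]
    - [0,0,0]
    - [0,0,0]
    - [0,0,0]
  dr:
    - [0,0,0]
    - [0,0,0]
    - [0,0,0]
    - [0,0,0]
    - [0,0,0]
  grip: [0.8,0.74,0.7,0.6,0.5]
  force: 30

```text
t: 7.18
tool_pos: [0.491, -0.0968, 0.135]
tcp_rot: [[0.28, -0.948, -0.15], [-0.837, -0.317, 0.446], [-0.47, 0.001, -0.883]]
force: [-0.5, -1.0, 4.3]
opening: 0.69
grip_force: 33.0
```

```bash
python3 -c "
from h import *
s=rel();print(s['torque'])"
```

```text
t 7.175 TCP slicer mm [ 0.3158 -0.2497 71.2374] rel rot deg [-0.0113 -0.0505  0.0833] F slicer [1.3098 0.7982 4.192 ] op 0.6902249253260347 gf 33.00771653652191 q [ -6.0028  27.9276 -11.5515 -27.9585 -65.7907  39.5839]
[-0.4893 -0.0793  0.0138]
```

step_arm:
  dp:
    - [0,0,-0.004]
    - [0,0,-0.008]
    - [0,0,-0.012]
    - [0,0,-0.016]
    - [0,0,-0.02]
  dr:
    - [0,0,0]
    - [0,0,0]
    - [0,0,0]
    - [0,0,0]
    - [0,0,0]
  grip: [0.5,0.5,0.5,0.5,0.5]

```text
t: 7.8
tool_pos: [0.5, -0.1239, 0.1886]
tcp_rot: [[0.279, -0.948, -0.15], [-0.837, -0.317, 0.446], [-0.47, 0.001, -0.882]]
force: [-1.1, 0.1, -0.1]
opening: 0.695
grip_force: 32.5
```

```bash
python3 -c "
from h import *
s=rel()
cv2.imwrite('pics/d.png',cv2.resize(manip.snapshot('side')[195:285,255:345],None,fx=6,fy=6,interpolation=cv2.INTER_CUBIC))"
```

```text
t 7.8 TCP slicer mm [  0.2012  -0.0679 131.9278] rel rot deg [-0.031  -0.0654  0.1158] F slicer [ 0.381   0.9532 -0.2852] op 0.6953340607628964 gf 32.51379132270813 q [ -8.4243  25.297   -6.9313 -25.9606 -73.168   37.9119]
```

View pics/d.png

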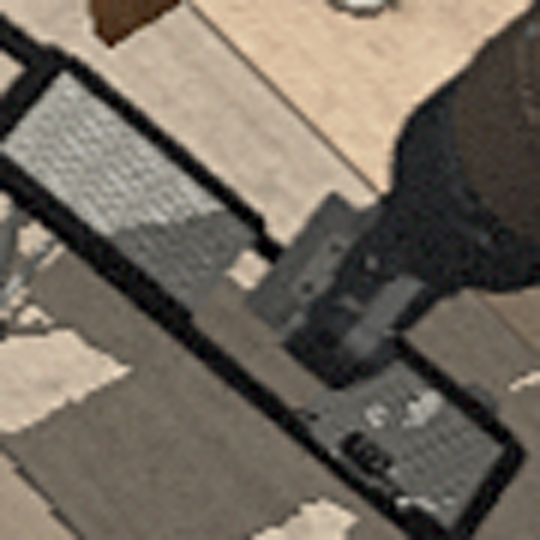

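The cassette is lifted in the gripper, its upslope corners at crop (335,190) and (245,300), and the pocket is open below at (260,330). Comparing these with the model gives the grasp offset along the slope.

```bash
python3 -c "
from h import *
for p in([26,-30,61.2],[27,-30,61.2],[26,30,61.2],[31,-30,2],[31,30,2],[-56,26,20],[v:=-107.6,-30,2]):
    print(p,(proj('side',w(p))[0]-[255,195]+.5)*6)
plan([0,0,132],F=FL2,n=25)" | head -9
```

```text
[26, -30, 61.2] [331.2242 189.0904]
[27, -30, 61.2] [329.2537 187.3843]
[26, 30, 61.2] [244.2509 302.1135]
[31, -30, 2] [265.4975 224.0991]
[31, 30, 2] [180.79   332.9486]
[-56, 26, 20] [371.8496 457.8467]
[-107.6, -30, 2] [523.2266 445.6082]
dist 0.00012655829951085576 deg/row 7.199873054785673
[-0.0, 0.0, 0.0001] [0.0002, -0.0002, -0.1257]
```

step_arm:
  dp:
    - [0,0,0]
    - [0,0,0]
    - [0,0,0]
    - [0,0,0]
    - [0,0,0]
  dr:
    - [0,0,0.08]
    - [0,0,0.157]
    - [0,0,0.157]
    - [0,0,0.157]
    - [0,0,0.157]
  grip: [0.5,0.5,0.5,0.5,0.5]

```text
t: 8.48
tool_pos: [0.4999, -0.1236, 0.1879]
tcp_rot: [[-0.41, -0.9, -0.15], [-0.84, 0.308, 0.446], [-0.355, 0.309, -0.882]]
force: [-0.7, 0.7, -0.8]
opening: 0.692
grip_force: 32.5
```

```bash
python3 -c "
from h import *
s=rel()"
```

```text
t 8.475 TCP slicer mm [  0.2184  -0.095  131.1128] rel rot deg [-0.0255 -0.0607 40.9787] F slicer [ 0.4667  0.4647 -1.1122] op 0.692104299600505 gf 32.517412304878235 q [ -8.3965  25.3194  -7.0046 -25.9992 -73.0487  -2.9242]
```

Direction good (q6 falling). Continue.

step_arm:
  dp:
    - [0,0,0]
    - [0,0,0]
    - [0,0,0]
    - [0,0,0]
    - [0,0,0]
  dr:
    - [0,0,0.157]
    - [0,0,0.157]
    - [0,0,0.157]
    - [0,0,0.157]
    - [0,0,0.157]
  grip: [0.5,0.5,0.5,0.5,0.5]

```text
t: 9.1
tool_pos: [0.4999, -0.1236, 0.1878]
tcp_rot: [[-0.926, -0.347, -0.15], [-0.377, 0.812, 0.446], [-0.033, 0.469, -0.882]]
force: [-0.2, -0.4, 0.5]
opening: 0.693
grip_force: 32.5
```

step_arm:
  dp:
    - [0,0,0]
    - [0,0,0]
    - [0,0,0]
    - [0,0,0]
    - [0,0,0]
  dr:
    - [0,0,0.157]
    - [0,0,0.157]
    - [0,0,0.157]
    - [0,0,0.157]
    - [0,0,0.157]
  grip: [0.5,0.5,0.5,0.5,0.5]

```text
t: 9.72
tool_pos: [0.4999, -0.1236, 0.1878]
tcp_rot: [[-0.9, 0.409, -0.15], [0.308, 0.841, 0.446], [0.308, 0.355, -0.882]]
force: [-0.7, -0.1, -0.4]
opening: 0.691
grip_force: 32.5
```

step_arm:
  dp:
    - [0,0,0]
    - [0,0,0]
    - [0,0,0]
    - [0,0,0]
    - [0,0,0]
  dr:
    - [0,0,0.157]
    - [0,0,0.157]
    - [0,0,0.157]
    - [0,0,0.157]
    - [0,0,0.157]
  grip: [0.5,0.5,0.5,0.5,0.5]

```text
t: 10.35
tool_pos: [0.4999, -0.1236, 0.1878]
tcp_rot: [[-0.348, 0.926, -0.15], [0.812, 0.377, 0.446], [0.469, 0.033, -0.882]]
force: [0.2, 0.9, -0.4]
opening: 0.696
grip_force: 32.5
```

step_arm:
  dp:
    - [0,0,0]
    - [0,0,0]
    - [0,0,0]
    - [0,0,0]
    - [0,0,0]
  dr:
    - [0,0,0.077]
    - [0,0,0]
    - [0,0,0]
    - [0,0,0]
    - [0,0,0]
  grip: [0.5,0.5,0.5,0.5,0.5]

```text
t: 10.98
tool_pos: [0.4998, -0.1234, 0.1875]
tcp_rot: [[-0.281, 0.948, -0.15], [0.836, 0.319, 0.446], [0.471, -0.001, -0.882]]
force: [-0.1, 0.2, -0.1]
opening: 0.692
grip_force: 32.5
```

```bash
python3 -c "
from h import *
s=rel();plan([-0.3,-0.2,95],F=FL2,n=3)
cv2.imwrite('pics/e.png',cv2.resize(manip.snapshot('side')[195:285,255:345],None,fx=6,fy=6,interpolation=cv2.INTER_CUBIC))"
```

```text
t 10.975 TCP slicer mm [  0.2129  -0.0862 130.6592] rel rot deg [   0.1272   -0.0603 -179.9911] F slicer [ 0.1316  0.0402 -0.1393] op 0.6916924186620431 gf 32.516748905181885 q [  -8.3771   25.3498   -7.0276  -26.0028  -73.0319 -141.948 ]
dist 0.01188768569507429 deg/row 0.030014501576358807
[-0.0002, 0.0, 0.0119] [-0.0002, -0.0005, -0.0001]
[-0.0002, 0.0, 0.0119] [-0.0002, -0.0005, -0.0001]
[-0.0002, 0.0, 0.0119] [-0.0002, -0.0005, -0.0001]
```

View pics/e.png

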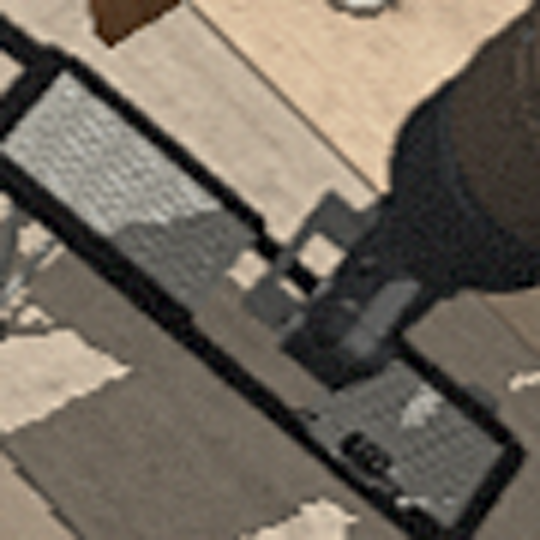

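The cassette is turned and the slot now faces upslope; its corners are nearly unchanged at (330,190) and (242,300), so the grasp is centred. Lowering.

step_arm:
  dp:
    - [-0.0005,0,0.012]
    - [0,0,0.015]
    - [0,0,0.013]
    - [0,0,0]
    - [0,0,0]
  dr:
    - [0,0,0]
    - [0,0,0]
    - [0,0,0]
    - [0,0,0]
    - [0,0,0]
  grip: [0.5,0.5,0.5,0.5,0.5]

```text
t: 11.65
tool_pos: [0.4941, -0.106, 0.152]
tcp_rot: [[-0.281, 0.948, -0.15], [0.837, 0.319, 0.446], [0.47, -0.001, -0.882]]
force: [0.1, -0.3, -0.5]
opening: 0.689
grip_force: 32.5
```

step_arm:
  dp:
    - [0,0,0.003]
    - [0,0,0.003]
    - [0,0,0.003]
    - [0,0,0]
    - [0,0,0]
  dr:
    - [0,0,0]
    - [0,0,0]
    - [0,0,0]
    - [0,0,0]
    - [0,0,0]
  grip: [0.5,0.5,0.5,0.5,0.5]

```text
t: 12.28
tool_pos: [0.4926, -0.102, 0.144]
tcp_rot: [[-0.28, 0.948, -0.15], [0.837, 0.318, 0.446], [0.471, -0.001, -0.882]]
force: [-0.3, 0.5, -0.2]
opening: 0.692
grip_force: 32.5
```

```bash
python3 -c "
from h import *
s=rel();plan([-0.3,-0.2,71.2],F=FL2,n=3)"
```

```text
t 12.275 TCP slicer mm [-0.2552 -0.088  81.699 ] rel rot deg [   0.1158   -0.0572 -179.9747] F slicer [ 0.3662  0.0861 -0.4587] op 0.6917514442932655 gf 32.51500368118286 q [  -6.476    27.4594  -10.7973  -27.5576  -67.0782 -140.6226]
dist 0.003499881082446053 deg/row 0.02867936141683929
[-0.0, 0.0, 0.0035] [-0.0002, -0.0004, -0.0001]
[-0.0, 0.0, 0.0035] [-0.0002, -0.0004, -0.0001]
[-0.0, 0.0, 0.0035] [-0.0002, -0.0004, -0.0001]
```

step_arm:
  dp:
    - [0,0,0.002]
    - [0,0,0.002]
    - [0,0,0.002]
    - [0,0,0]
    - [0,0,0]
  dr:
    - [0,0,0]
    - [0,0,0]
    - [0,0,0]
    - [0,0,0]
    - [0,0,0]
  grip: [0.5,0.5,0.5,0.5,0.5]

```text
t: 12.9
tool_pos: [0.4917, -0.0992, 0.1387]
tcp_rot: [[-0.281, 0.948, -0.151], [0.837, 0.318, 0.446], [0.471, -0.001, -0.882]]
force: [-0.0, 0.5, -1.0]
opening: 0.695
grip_force: 32.5
```

```bash
python3 -c "
from h import *
s=rel()"
```

```text
t 12.9 TCP slicer mm [-0.2163 -0.069  75.6587] rel rot deg [   0.1202   -0.0642 -179.9785] F slicer [-0.093  -0.1447 -1.1382] op 0.694765994783714 gf 32.5146746635437 q [  -6.2336   27.7529  -11.2222  -27.7795  -66.3593 -140.4387]
```

Inside the pocket with no contact force. Continue to the seat.

step_arm:
  dp:
    - [0,0,0.002]
    - [0,0,0.0015]
    - [0,0,0.001]
    - [0,0,0.0005]
    - [0,0,0]
  dr:
    - [0,0,0]
    - [0,0,0]
    - [0,0,0]
    - [0,0,0]
    - [0,0,0]
  grip: [0.5,0.5,0.5,0.5,0.5]

```text
t: 13.52
tool_pos: [0.491, -0.0973, 0.1348]
tcp_rot: [[-0.281, 0.948, -0.15], [0.837, 0.319, 0.446], [0.47, -0.0, -0.883]]
force: [-0.5, -2.0, 4.9]
opening: 0.693
grip_force: 33.1
```

```bash
python3 -c "
from h import *
s=rel()"
```

```text
t 13.525 TCP slicer mm [-0.2152 -0.0921 71.294 ] rel rot deg [ -0.0791   0.0299 179.9983] F slicer [0.7874 1.1472 5.1031] op 0.6930751973333669 gf 33.10267210006714 q [  -6.0534   27.9603  -11.5361  -27.9399  -65.7996 -140.2868]
```

step_arm:
  dp:
    - [0,0,0]
    - [0,0,0]
    - [0,0,0]
    - [0,0,-0.02]
    - [0,0,-0.03]
  dr:
    - [0,0,0]
    - [0,0,0]
    - [0,0,0]
    - [0,0,0]
    - [0,0,0]
  grip: [0.8,0.9,0.9,0.9,0.9]

```text
t: 14.15
tool_pos: [0.498, -0.1191, 0.178]
tcp_rot: [[-0.28, 0.948, -0.153], [0.836, 0.319, 0.446], [0.472, -0.003, -0.882]]
force: [0.2, -0.5, 0.5]
opening: 0.901
grip_force: 0.0
```

step_arm:
  dp:
    - [-0.017,-0.0085,0]
    - [-0.02,-0.0085,0]
    - [-0.02,-0.0085,0]
    - [0,0,0]
    - [0,0,0]
  dr:
    - [0,0,0]
    - [0,0,0]
    - [0,0,0]
    - [0,0,0]
    - [0,0,0]
  grip: [0.9,0.6,0.4,0.4,0.4]
  force: 20

```text
t: 14.78
tool_pos: [0.49, -0.1753, 0.151]
tcp_rot: [[-0.279, 0.948, -0.151], [0.836, 0.318, 0.447], [0.471, -0.002, -0.882]]
force: [-0.3, 0.3, 0.8]
opening: 0.401
grip_force: 0.0
```

```bash
python3 -c "
from h import *
s=rel();plan([-56.8,25.5,85.5],F=FL2,n=1)
cv2.imwrite('pics/f.png',cv2.resize(manip.snapshot('side')[195:285,255:345],None,fx=6,fy=6,interpolation=cv2.INTER_CUBIC))"
```

```text
t 14.775 TCP slicer mm [-57.6402  25.6825 120.0758] rel rot deg [   0.2043   -0.1089 -179.9146] F slicer [0.7086 0.2402 0.5207] op 0.4011604715823549 gf 0.0 q [ -13.5871   29.1132   -7.3304  -24.8871  -71.264  -136.107 ]
dist 0.03458645343652436 deg/row 0.17031484421652515
[0.0008, 0.0002, 0.0346] [-0.0012, -0.0023, -0.0015]
```

View pics/f.png

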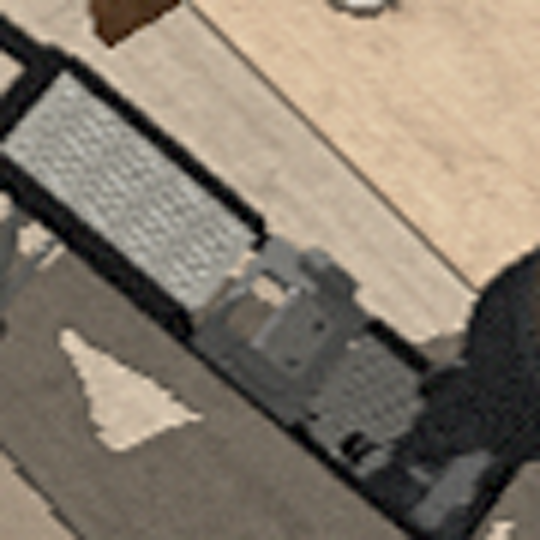

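The cassette is seated level with its slot (250,320) upslope, and the fingers are by the tab at (380,450). Next I pinch the tab and slide the catch shut.

step_arm:
  dp:
    - [0.0005,0,0.012]
    - [0,0,0.012]
    - [0,0,0.0095]
    - [0,0,0]
    - [0,0,0]
  dr:
    - [0,0,0]
    - [0,0,0]
    - [0,0,0]
    - [0,0,0]
    - [0,0,0]
  grip: [0.4,0.4,0.4,0.4,0.3]

```text
t: 15.45
tool_pos: [0.4853, -0.1598, 0.1223]
tcp_rot: [[-0.281, 0.948, -0.15], [0.837, 0.319, 0.446], [0.47, -0.001, -0.882]]
force: [0.3, -0.4, 0.4]
opening: 0.301
grip_force: 0.0
```

step_arm:
  dp:
    - [0,0,0]
    - [0,0,0]
    - [0,0,0]
    - [0,0,0]
    - [0,0,0]
  dr:
    - [0,0,0]
    - [0,0,0]
    - [0,0,0]
    - [0,0,0]
    - [0,0,0]
  grip: [0.2,0.1,0,0,0]

```text
t: 16.08
tool_pos: [0.4851, -0.16, 0.1226]
tcp_rot: [[-0.281, 0.948, -0.15], [0.837, 0.318, 0.446], [0.47, -0.001, -0.883]]
force: [-0.6, -1.1, 2.3]
opening: 0.093
grip_force: 20.8
```

```bash
python3 -c "
from h import *
s=rel()"
```

```text
t 16.075 TCP slicer mm [-56.7807  25.453   87.4999] rel rot deg [   0.0855   -0.049  -179.9881] F slicer [0.3522 0.9327 2.4255] op 0.09308414613688407 gf 20.760840475559235 q [ -12.3082   30.4502   -9.8908  -25.9432  -67.2334 -135.2238]
```

step_arm:
  dp:
    - [0.004,0,0]
    - [0.004,0,0]
    - [0.004,0,0]
    - [0.003,0,0]
    - [0,0,0]
  dr:
    - [0,0,0]
    - [0,0,0]
    - [0,0,0]
    - [0,0,0]
    - [0,0,0]
  grip: [0,0,0,0,0]

```text
t: 16.7
tool_pos: [0.4812, -0.148, 0.1293]
tcp_rot: [[-0.281, 0.948, -0.149], [0.838, 0.319, 0.444], [0.468, -0.0, -0.884]]
force: [0.6, -5.8, 1.2]
opening: 0.092
grip_force: 20.9
```

```bash
python3 -c "
from h import *
s=rel()"
```

```text
t 16.7 TCP slicer mm [-42.4649  25.4133  87.5004] rel rot deg [  0.1395   0.0243 179.9952] F slicer [-4.4632  1.2804  3.763 ] op 0.09247719267106473 gf 20.85126042366028 q [ -11.176    29.203   -10.8585  -26.1948  -66.9932 -136.2225]
```

step_arm:
  dp:
    - [0,0,0]
    - [0,0,0]
    - [0,0,0]
    - [0,0,-0.02]
    - [0,0,-0.03]
  dr:
    - [0,0,0]
    - [0,0,0]
    - [0,0,0]
    - [0,0,0]
    - [0,0,0]
  grip: [0.2,0.4,0.4,0.4,0.4]

```text
t: 17.32
tool_pos: [0.4879, -0.169, 0.1731]
tcp_rot: [[-0.28, 0.948, -0.153], [0.836, 0.319, 0.447], [0.473, -0.003, -0.881]]
force: [0.1, 0.2, 0.7]
opening: 0.399
grip_force: 0.0
```

step_arm:
  dp:
    - [-0.02,0,-0.03]
    - [-0.03,0,-0.03]
    - [-0.03,0,-0.03]
    - [0,0,0]
    - [0,0,0]
  dr:
    - [0,0,0]
    - [0,0,0]
    - [0,0,0]
    - [0,0,0]
    - [0,0,0]
  grip: [0.4,0.4,0.4,0.4,0.4]

```text
t: 17.95
tool_pos: [0.5239, -0.2759, 0.2145]
tcp_rot: [[-0.28, 0.948, -0.151], [0.836, 0.318, 0.447], [0.472, -0.001, -0.881]]
force: [-0.3, 0.3, -0.0]
opening: 0.4
grip_force: 0.0
```

```bash
python3 -c "
from h import *
s=rel()
# tab position: compare patch at shut location with the first picture
a=cv2.cvtColor(cv2.imread('pics/side0.png'),cv2.COLOR_BGR2GRAY);b=cv2.cvtColor(manip.snapshot('side'),cv2.COLOR_BGR2GRAY)
for nm,pt in(('tab shut',[-42,26,20]),('tab open',[-56,26,20]),('far ear',[0,-26,16])):
    c=np.round(proj('side',w(pt))[0]).astype(int);x,y=c;h=6
    r=cv2.matchTemplate(b[y-14:y+15,x-14:x+15],a[y-h:y+h+1,x-h:x+h+1],cv2.TM_CCOEFF_NORMED);_,m,_,l=cv2.minMaxLoc(r)
    print(nm,c,'best',m,'shift px',np.array(l)-8)
    print(b[y-5:y+6:2,x-5:x+6:2].tolist())
"
```

```text
t 17.95 TCP slicer mm [-121.5248   25.5682  226.0268] rel rot deg [   0.2873   -0.1022 -179.94  ] F slicer [ 0.3247  0.2095 -0.2139] op 0.399579039013242 gf 0.0 q [ -21.2369   31.7248    7.1655  -21.3225  -84.8021 -134.6281]
tab shut [312 267] best 0.9138192534446716 shift px [0 0]
[[151, 172, 148, 133, 154, 167], [122, 14, 59, 180, 144, 132], [36, 22, 36, 20, 111, 95], [35, 52, 30, 43, 49, 95], [16, 24, 97, 35, 84, 97], [107, 32, 23, 39, 73, 83]]
tab open [316 271] best 0.9073004126548767 shift px [0 0]
[[36, 20, 111, 95, 82, 92], [30, 43, 49, 95, 89, 93], [97, 35, 84, 97, 90, 95], [23, 39, 73, 83, 101, 92], [31, 17, 10, 67, 57, 102], [104, 51, 22, 32, 73, 51]]
far ear [310 240] best 0.9765419363975525 shift px [0 0]
[[180, 183, 174, 178, 185, 173], [90, 119, 123, 186, 184, 178], [59, 89, 122, 127, 182, 180], [119, 59, 68, 125, 115, 183], [128, 114, 67, 69, 102, 176], [143, 140, 117, 74, 57, 172]]
```

The tab and the ear match their original shut and seated positions with zero shift, and the robot is clear. I'm handing in.

```bash
python3 -c "
from station import manip
print(manip.hand_in())"
```

```text
the job is handed in; nothing more can be done
None
```

The cassette is turned so its edge faces up the slope, seated home with the catch slid back to its stop, and the job is handed in at about 18 s; the verdict was not shown, and I did not recheck the peeler, egg cup or timer, though the arm stayed clear of them.

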